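# Pack a slide mailer in a dowelled transport clamp

## Task

Pack the white slide mailer for transport: lay it flat in the nest on the clamp base, between the low corner stops, then take the loose cover plate by its rib and lower it level over the two locating pins, round hole on the thick pin and slot on the thin pin, until it rests fully home on both pin shoulders. Keep hold of the cover until it is home and do not force it. Leave everything else on the bench where it stands.

Things in the scene. Friction and masses are not known exactly. Their poses are not given: they have to be found in the camera images.
- clamp_base: Dark metal clamp base, fixed to the bench: 80 mm (own x) by 134 mm (own y), top face 30 mm above the bench. Origin at the centre of its underside, on the bench; z up. At own y = +52 and -52 mm stand round shoulders, 19 mm diameter, whose tops are 48 mm above the bench; from each shoulder rises a locating pin to 72 mm above the bench. Pin at +y: thick, 12 mm diameter; pin at -y: thin, 8 mm. The top 7 mm of each pin tapers (its radius shrinks by 3.5 mm).
- thick_pin (a point): Tip of the thick (12 mm) pin, on its axis, 72 mm above the bench. Fixed equipment left of the base: a water bath (y above +0.12 m, x above 0.41 m; 135 mm high, up to 195 mm with what it carries).
- thin_pin (a point): Tip of the thin (8 mm) pin, on its axis, 72 mm above the bench. Fixed equipment right of the base: a microtome (y below -0.21 m, x above 0.46 m, up to 370 mm high).
- nest (a point): Centre of the nest, on the top face of the base (30 mm above the bench), half-way between the pins. The nest is a 30 mm (own x) by 72 mm (own y) space inside low grey stops 6 mm high; end stops close its two short ends, and on each long side the stops leave the middle 48 mm open for fingers. Axes as the base.
- cover_home (a point): Where the centre of the cover's underside must come: half-way between the pins, at the height of the shoulders (48 mm above the bench). Axes as the base; the cover's own axes must end parallel to them (own y towards the thick pin).
- cover: Loose cover, about 0.25 kg: bare metal plate 60 mm (own x) by 130 mm (own y) by 6 mm, lying flat on the bench. Origin at the centre of its underside; z up. Through round hole, 14 mm diameter, at own y = +52 mm; through slot 10 mm (own x) by 13 mm (own y) at own y = -52 mm. It fits the pins only one way round. In the middle of its top stands an upright black rib for gripping: 14 mm thick (own y), 50 mm long (own x), from 6 to 56 mm above the underside.
- cover_grip (a point): Point inside the cover's rib, on its centre, 45 mm above the plate's underside. Axes as the cover; grip across own y (14 mm). With the cover home the pin tips end 24 mm above its underside. Cover and mailer start on the open strip of bench in front of the water bath and the microtome.
- cover_round_hole (a point): Centre of the cover's round 14 mm hole, at the underside.
- cover_slot (a point): Centre of the cover's slot, at the underside.
- mailer: White flat slide mailer, a closed plain box 24 mm (own x) by 66 mm (own y) by 15 mm, 0.03 to 0.07 kg, lying flat. Origin at the centre of its underside. Either end may point either way in the nest.
- mailer_mid (a point): Centre of the white mailer, 7.5 mm above its underside. Axes as the mailer; grip across own x (24 mm).
- stain_bottle_mid (a point): Bystander, not to be disturbed: dark screw-cap bottle, 47 mm diameter, 92 mm tall, upright. Point on its middle, 46 mm above the bench.
- covered_dish_mid (a point): Bystander, not to be disturbed: small round covered dish, 64 mm diameter, 17 mm tall. Point on its middle, 8.5 mm above the bench.
- oil_bottle_mid (a point): Bystander, not to be disturbed: slim screw-cap bottle, 38 mm diameter, 105 mm tall, upright. Point on its middle, 52 mm above the bench.
- slide_box_mid (a point): Bystander, not to be disturbed: shut hinged slide box, 100x86x36 mm. Point on its middle, 18 mm above the bench.
- forceps_mid (a point): Bystander, not to be disturbed: metal forceps lying flat, 13x126x8 mm, long axis = own y. Point on its middle, 4 mm above the bench.
- brush_mid (a point): Bystander, not to be disturbed: fine brush lying flat, 9x175x9 mm, long axis = own y. Point on its middle, 4.5 mm above the bench.
- wash_bottle_mid (a point): Bystander, not to be disturbed: screw-cap bottle, 58 mm diameter, 150 mm tall, upright, behind the clamp base. Point on its middle, 75 mm above the bench.
- tape_roll_mid (a point): Bystander, not to be disturbed: flat roll of tape, 98 mm diameter, 25 mm tall, behind the clamp base. Point on its middle, 12.5 mm above the bench.
Things that resemble listed ones, but are neither listed nor needed, are in the scene too. What is shaped like the cover but blue is not meant.

How it is judged:
On the way:
1. the mailer lies flat in the nest, released, before the cover goes on (horizontal distance between mailer_mid and nest below 0.006 m and z of mailer_mid in the frame of clamp_base between 0.035 and 0.0395 m and angle between the y axis of mailer and the y axis of clamp_base, either way round below 0.2 rad and angle between mailer's own z axis and vertical below 0.06 rad and contact force between the fingers and mailer below 0.05 N and horizontal distance between cover and cover_home above 0.06 m), for 0.2 s.
At the end, for the whole second after the job is handed in: Mailer flat in the nest (centre within 6 mm, long axis within 0.2 rad of the base's); cover fully home over it: underside within 2.5 mm of the shoulders, level within 0.035 rad, round hole within 4 mm of the thick pin's axis, slot within 4 mm of the thin pin's; all at rest (horizontal distance between mailer_mid and nest below 0.006 m and z of mailer_mid in the frame of clamp_base between 0.035 and 0.0395 m and angle between the y axis of mailer and the y axis of clamp_base, either way round below 0.2 rad and angle between mailer's own z axis and vertical below 0.06 rad and horizontal distance between cover_round_hole and thick_pin below 0.004 m and horizontal distance between cover_slot and thin_pin below 0.004 m and z of cover in the frame of clamp_base between 0.045 and 0.0505 m and angle between cover's own z axis and vertical below 0.035 rad and linear speed of each of cover, mailer below 0.01 m/s); the robot touches nothing.
It fails at once if the cover was let go over the pins before it was home (horizontal distance between cover and cover_home below 0.04 m and z of cover in the frame of clamp_base between 0.053 and 0.136 m and contact force between the fingers and cover below 0.05 N).
It fails at once if the cover was tilted on the pins (horizontal distance between cover and cover_home below 0.04 m and z of cover in the frame of clamp_base below 0.072 m and angle between cover's own z axis and vertical above 0.15 rad).
It fails at once if the cover was forced (contact force between cover and clamp_base above 45 N).
It fails at once if a bystander was disturbed (distance of any of stain_bottle_mid, covered_dish_mid, oil_bottle_mid, slide_box_mid, forceps_mid, brush_mid, wash_bottle_mid, tape_roll_mid from where it was at the start of the episode above 0.02 m).
It also fails if it takes over 72 s, if anything falls off the work surface, if the arm or the gripper's body presses on something with over 40 N, if the wrist force passes 120 N, or if a joint passes its speed limit or range.

## Robot

A 6-joint arm with a two-finger parallel gripper is mounted at the origin on a cart in front of the work surface, level with it; the furniture and walls round the work are solid. World frame = base frame: x ahead of the robot, y to its left, z up, the work surface at z = 0. Lengths are in m, angles in rad, forces in N, time in s.
With the tool pointing down it reaches from about 0.35 to 0.875 m from the base axis. Payload 4.2 kg.
Tool frame: the origin (TCP) lies on the front face of the gripper's body, between the roots of the fingers; the fingertips stand 70 mm ahead of it and the grasp point (between the pads) lies 51 mm ahead of it; z points along the fingers, y is the line along which they close (so a half turn about z gives the same grasp; the last joint's range is limited). The gripper opens to 87 mm and grips with 3 to 60 N. Pads are 19 mm wide; open, the fingers measure 117 mm over their backs; the gripper's body (75 mm by 190 mm) begins 51 mm behind the grasp point.
Start: joints at [-1.09, 0.385, 0.008, 0, -1.194, -0.259], TCP at [0.138, -0.61, 0.292] pointing down, gripper open.
Joint ranges: [-3.14, 3.14], [-1.21, 2.06], [-1.07, 1.41], [-3.16, 2.05], [-2.99, -0.16], [-3.1, 3.1]. Speed limits (rad/s): [2.79, 2.79, 3.14, 3.14, 3.14, 3.14].

## Interface

Orientations are given as a unit quaternion [x, y, z, w].
In Python, from rig import get_state, snapshot, camera_params, hand_in, trace, mark_of gives the robot as it stands. The module is installed in compiled form; this text tells all that it offers.
- The arm moves only by the tool play_rows, never from a script. Its arguments are lists of equal length, an entry for each row: "translation": the shift along the tool's x, y, z in units of 40 mm (1.0 is 40 mm), a list of three; "roll": the turn about the tool's z in units of 6 degrees (1.0 is 6 degrees). A call has 1 to 8 rows; each row is the pose to reach, as a shift and turn from the pose commanded when the call began, along the tool's axes at that moment; what a row does not reach only later rows make up. A row lasts 1/12 s, in which the tool goes at most 41.7 mm and 7.16 degrees, less where a joint would pass 70% of its speed; a pose out of reach is approached as far as the arm can. A call with a gripper value outside its range is refused whole. "claw" is the finger opening in mm, from 0 to 87, set as the call begins (left out, the last holds). The fingers move at their own pace and stop on an object; "squeeze" is the grip in N (left out, the last holds). Time passes only in rows, so rows that repeat a pose let the fingers close. It gives the time, the measured TCP pose, the force, the opening and the grip force at its end, in the units of the state.
- get_state(): the state, without advancing time (a new reading comes with each control period).
- snapshot(name): name is "scene" or "top" or "wrist"; returns the picture (400x640x3 uint8, red, green, blue); there is no depth.
- camera_params(name): a dict with "K" (3x3 intrinsics, pixels), "R" (3x3) and "t" (3): a world point X has camera coordinates R X + t. Camera axes: x right, y down, z forward; pixel columns grow to the right and rows downward; lengths in m; the calibration is good to about 2 mm. A picture is of the moment at which its call begins: read the wrist's pose just before it. camera_params takes no time and is no camera call; for the wrist camera it gives the pose at the moment of the call.
- hand_in(): hands the job in; it is judged then, once.
Trained networks look in the newest picture that a camera, given by its name, has taken for a name from the list of things; names that differ only in an ending like _2 or _b are one class to them, and where a whole thing is asked for, a point or a joint stands for the part that bears it (a point fixed in the world has none). Each returns a list of dicts, best first, with "confidence" (0 to 1); they miss things now and then, are a little off and sometimes report something else, mostly with a low value. They report only what shows in the picture. A call takes as long as a camera call. They do not tell look-alikes from the thing itself.
- trace(target, camera): "region" (400x640 bool, what is visible of it) and "extent" ([left, top, right, bottom] in pixels, round what is visible of it).
- mark_of(target, camera): "at" ([column, row] in pixels: a listed point, or the origin of a listed thing).
The state is a dict: "clock": time; "joints": joint angles; "qd": joint speeds; "joint_efforts": joint torques, N m; "tcp_pos": TCP position; "tool_rot": TCP orientation; "contact_force": force on the tool from outside, world axes, zero at the start; "torque": the same for the moment, N m; "width": opening from 0.0 (shut) to 1.0 (fully open); "grasp_force": force on a finger pad.
Only numpy, scipy, OpenCV 4.12 (cv2) and the standard library are available. Lean on these libraries where they do the work, as an engineer would, in place of code of your own. Each camera call takes 0.05 s, during which the arm holds its last target. There are 200 camera calls.

## Working session

There is one attempt and no reset: what is moved stays moved. The work goes in short steps, Python scripts to look and compute and a tool call to move; the robot and the scene stay as the last step left them, time stands still between calls to the robot, and variables do not carry over. Pictures are saved under pics/ and viewed, at most 10 in all, crops included, and the job is handed in when it is done.

Besides the shell and the picture viewer there is one more tool, called after "Emit:" in YAML: its name, and indented under it one key for each argument. play_rows: Moves the arm, as the interface text tells. Its arguments: {"type":"object","properties":{"translation":{"type":"array"},"roll":{"type":"array"},"claw":{"type":"number"},"squeeze":{"type":"number"}},"required":["translation","roll"]}

```bash
mkdir -p pics
cat > h.py <<'E'
import numpy as np, cv2, json
from scipy.spatial.transform import Rotation as Ro
from rig import get_state, snapshot, camera_params, hand_in, trace, mark_of
def ray(p,u,v,z):
    K,R,t=[np.array(p[k]) for k in('K','R','t')]
    d=R.T@np.linalg.solve(K,[u,v,1.]); c=-R.T@t
    return c+d*(z-c[2])/d[2]
def proj(p,X):
    q=np.array(p['R'])@np.array(X)+np.array(p['t']); q=np.array(p['K'])@q; return q[:2]/q[2]
def save(n,im): cv2.imwrite('pics/'+n,im[...,::-1])
E
python3 - <<'E'
from h import *
s=get_state(); print({k:np.round(v,3).tolist() for k,v in s.items()})
for c in('scene','top'):
    save(c+'0.png',snapshot(c)); p=camera_params(c); print(c,np.round(-np.array(p['R']).T@p['t'],3))
    Z=dict(thick_pin=.072,thin_pin=.072,nest=.03,cover=0,cover_grip=.045,cover_round_hole=0,cover_slot=0,mailer=0,mailer_mid=.0075,stain_bottle_mid=.046,covered_dish_mid=.0085,oil_bottle_mid=.052,slide_box_mid=.018,forceps_mid=.004,brush_mid=.0045)
    for n,z in Z.items():
        print(n,[(np.round(m['at']).tolist(),round(m['confidence'],2),np.round(ray(p,*m['at'],z)[:2],3).tolist()) for m in mark_of(n,c)[:3]])
E
```

```text
{'clock': 0.0, 'joints': [-1.09, 0.386, 0.007, -0.001, -1.194, -0.259], 'qd': [-0.001, -0.001, -0.001, 0.0, 0.001, -0.001], 'joint_efforts': [0.001, -39.067, 18.741, 4.22, 0.011, -0.0], 'tcp_pos': [0.137, -0.609, 0.291], 'tool_rot': [-0.111, 0.994, 0.001, -0.0], 'contact_force': [0.12, -0.535, 0.288], 'torque': [0.062, -0.021, 0.025], 'grasp_force': 0.0, 'width': 0.998}
scene [-0.523  0.487  0.932]
thick_pin [([325.0, 215.0], 0.85, [0.508, -0.095]), ([303.0, 204.0], 0.49, [0.606, -0.057])]
thin_pin [([304.0, 206.0], 0.89, [0.591, -0.053]), ([336.0, 237.0], 0.63, [0.379, -0.065]), ([250.0, 286.0], 0.46, [0.31, 0.262])]
nest [([312.0, 219.0], 0.98, [0.555, -0.068])]
cover [([399.0, 232.0], 0.87, [0.368, -0.325]), ([291.0, 180.0], 0.66, [0.89, -0.142]), ([463.0, 192.0], 0.6, [0.45, -0.719])]
cover_grip [([399.0, 222.0], 0.82, [0.37, -0.322]), ([462.0, 184.0], 0.53, [0.45, -0.703])]
cover_round_hole [([383.0, 235.0], 0.86, [0.383, -0.267]), ([446.0, 190.0], 0.67, [0.497, -0.67]), ([314.0, 226.0], 0.27, [0.549, -0.071])]
cover_slot [([408.0, 226.0], 0.96, [0.38, -0.377]), ([472.0, 199.0],
[... 1054 characters left out ...]
0.386, 0.24])]
cover_slot [([458.0, 206.0], 0.7, [0.41, -0.722]), ([396.0, 228.0], 0.64, [0.386, -0.383]), ([320.0, 209.0], 0.48, [0.592, -0.078])]
mailer [([264.0, 266.0], 0.5, [0.38, 0.244])]
mailer_mid [([318.0, 216.0], 0.55, [0.553, -0.055]), ([394.0, 227.0], 0.54, [0.388, -0.376]), ([264.0, 264.0], 0.51, [0.384, 0.243])]
stain_bottle_mid [([335.0, 237.0], 0.6, [0.4, -0.091])]
covered_dish_mid [([321.0, 210.0], 0.7, [0.578, -0.078]), ([302.0, 249.0], 0.53, [0.404, 0.064])]
oil_bottle_mid [([206.0, 277.0], 0.67, [0.375, 0.491])]
slide_box_mid [([335.0, 238.0], 0.71, [0.41, -0.091]), ([417.0, 217.0], 0.39, [0.406, -0.497])]
forceps_mid []
brush_mid [([340.0, 200.0], 0.37, [0.609, -0.184])]
```

View pics/scene0.png

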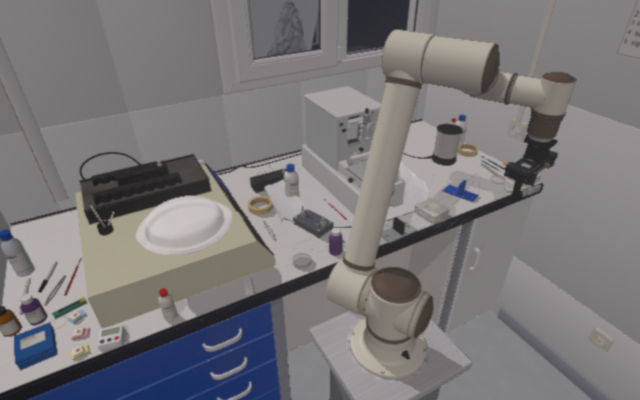

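Run:
```python
import cv2
im=cv2.imread('pics/top0.png')[140:320,160:500]
cv2.imwrite('pics/topc.png',cv2.resize(im,(790,418),interpolation=cv2.INTER_CUBIC))
```

```text
(no output)
```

View pics/topc.png

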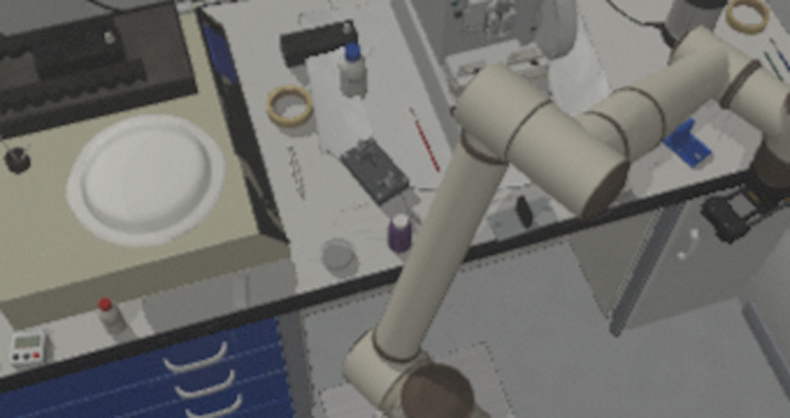

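The scene shows the base at (312,220), the bare-metal cover with the black rib at (399,232) and a blue look-alike at (463,192). The mailer candidate in the top view is at full-image (264,266), with a dish at (302,262) and a stain bottle at (336,240).

Cover candidates are the metal one at (399,232) and the blue one at (463,192), so I choose the metal one. Mailer candidates are (249,288) and (167,306), and (167,306) is the red-cap bottle. I'll check both from close by.

Emit:
play_rows:
  translation:
    - [-6,5,0]
    - [-6,5,0]
    - [-6,5,0]
    - [-6,5,0]
    - [-6,5,0]
    - [-6,5,0]
    - [-6,5,0]
    - [-6,5,0]
  roll: [0,0,0,0,0,0,0,0]

```text
clock: 2.27
tcp_pos: [0.3292, -0.359, 0.2927]
tool_rot: [-0.112, 0.994, -0.0, 0.001]
contact_force: [0.2, -0.1, 0.4]
width: 0.998
grasp_force: 0.0
```

```bash
cat >> h.py <<'E'
def tool():
    s=get_state(); R=Ro.from_quat(s['tool_rot']).as_matrix(); return np.array(s['tcp_pos']),R
def go(X,yaw_y=None):
    "units for moving TCP to X; yaw_y = world angle wanted of the tool y line"
    p,R=tool(); d=R.T@(np.array(X)-p)/.04
    r=0
    if yaw_y is not None:
        a=np.arctan2(R[1,1],R[0,1]); da=(yaw_y-a+np.pi/2)%np.pi-np.pi/2; r=-np.degrees(da)/6
    print('tcp',np.round(p,4),'ang',round(np.degrees(np.arctan2(R[1,1],R[0,1])),2),'shift',np.round(d,3),'roll',round(r,3))
def marks(c,Z,k=2):
    p=camera_params(c); out={}
    for n,z in Z.items():
        m=mark_of(n,c); out[n]=[ray(p,*q['at'],z) for q in m]
        print(n,[(np.round(q['at']).tolist(),round(q['confidence'],2),np.round(ray(p,*q['at'],z)[:2],4).tolist()) for q in m[:k]])
    return out
E
python3 - <<'E'
from h import *
tool(); p=camera_params('wrist'); save('w1.png',snapshot('wrist'))
t,R=tool(); print(t, 'cam in tool',R.T@(-np.array(p['R']).T@p['t']-t), (np.array(p['R'])@R).round(3), p['K'], get_state()['joints'])
marks('wrist',dict(cover=0,cover_grip=.045,cover_round_hole=0,cover_slot=0))
E
```

```text
[ 0.33024016 -0.35810683  0.29277991] cam in tool [ 0.08333122 -0.00087396 -0.09333074] [[-0.001  1.     0.001]
 [-0.956 -0.001 -0.294]
 [-0.294 -0.001  0.956]] [[290.40839997   0.         315.88061199]
 [  0.         290.40839997 203.70878614]
 [  0.           0.           1.        ]] [-0.49215762  0.1477415  -0.31857425 -0.0011488  -1.10269284 -0.85175167]
cover [([54.0, 208.0], 0.86, [0.4552, -0.7061]), ([333.0, 214.0], 0.61, [0.3759, -0.3234])]
cover_grip [([24.0, 217.0], 0.67, [0.4524, -0.7053]), ([339.0, 220.0], 0.57, [0.368, -0.3204])]
cover_round_hole [([374.0, 218.0], 0.88, [0.3684, -0.2652]), ([72.0, 236.0], 0.58, [0.4947, -0.6822])]
cover_slot [([299.0, 205.0], 0.76, [0.3737, -0.3731]), ([39.0, 168.0], 0.7, [0.4028, -0.7243])]
```

View pics/w1.png

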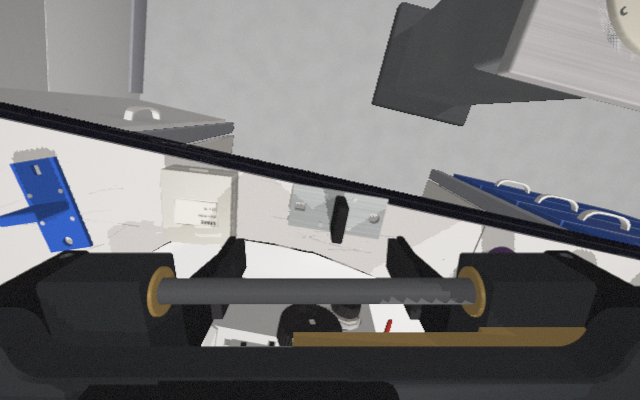

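The wrist view shows the bare-metal cover at (338,212), with its hole to the right at (374,218) and its slot at (299,205). The blue look-alike is at the far left (50,200). Next I'll look at the base.

Emit:
play_rows:
  translation:
    - [-3.2,6.8,0]
    - [-3.2,6.8,0]
    - [-3.2,6.8,0]
    - [-3.2,6.8,0]
    - [-3.2,6.8,0]
    - [-3.2,6.8,0]
    - [-3.2,6.8,0]
    - [-3.2,6.8,0]
  roll: [0,0,0,0,0,0,0,0]

```text
clock: 3.18
tcp_pos: [0.3937, -0.0653, 0.2927]
tool_rot: [-0.112, 0.994, 0.0, 0.001]
contact_force: [-0.1, -0.8, 0.4]
width: 1.003
grasp_force: 0.0
```

Emit:
play_rows:
  translation:
    - [-5.2,-1.2,0]
    - [-5.2,-1.2,0]
    - [-5.2,-1.2,0]
    - [-5.2,-1.2,0]
    - [-5.2,-1.2,0]
    - [-5.2,-1.2,0]
    - [-5.2,-1.2,0]
  roll: [0,0,0,0,0,0,0]

```text
clock: 3.77
tcp_pos: [0.6079, -0.0711, 0.2897]
tool_rot: [-0.109, 0.994, -0.0, -0.002]
contact_force: [0.0, -0.4, 0.4]
width: 1.001
grasp_force: 0.0
```

Run:
```python
from h import *
save('w2.png',snapshot('wrist')); print(tool()[0])
marks('wrist',dict(thick_pin=.072,thin_pin=.072,nest=.03,clamp_base=0,stain_bottle_mid=.046,covered_dish_mid=.0085,brush_mid=.0045,forceps_mid=.004))
```

```text
[ 0.60622772 -0.07095084  0.29051355]
thick_pin [([326.0, 92.0], 0.9, [0.5028, -0.0842])]
thin_pin []
nest [([325.0, 145.0], 0.83, [0.5579, -0.0706])]
clamp_base [([323.0, 141.0], 0.92, [0.5558, -0.0731]), ([225.0, 161.0], 0.24, [0.609, -0.194])]
stain_bottle_mid []
covered_dish_mid [([463.0, 25.0], 0.69, [0.3946, 0.0527]), ([630.0, 44.0], 0.23, [0.3706, 0.2485])]
brush_mid [([224.0, 160.0], 0.88, [0.6076, -0.1944])]
forceps_mid [([426.0, 208.0], 0.66, [0.6123, 0.0856]), ([466.0, 25.0], 0.48, [0.3918, 0.0572])]
```

View pics/w2.png

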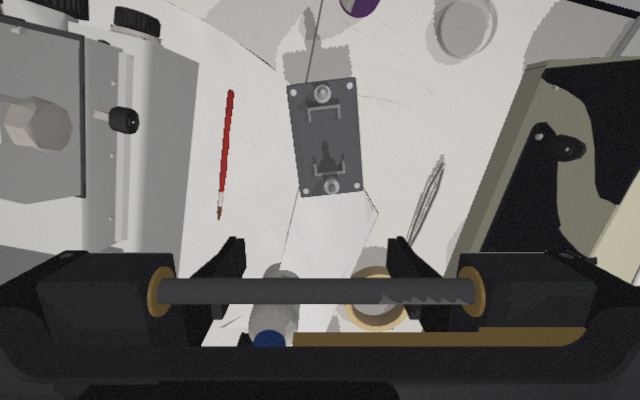

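The base's top face has corners near (287,86), (352,78), (364,190) and (300,197). The near pin (far end of the picture top) is at (323,90) and the other at (332,183). I'll measure its pose with a contour fit.

Run:
```python
from h import *
im=cv2.imread('pics/w2.png'); p=camera_params('wrist')
r=trace('clamp_base','wrist'); print([ (x['extent'],round(x['confidence'],2)) for x in r])
m=r[0]['region'].astype(np.uint8)
cs=max(cv2.findContours(m,0,1)[0],key=cv2.contourArea)[:,0]
W=np.array([ray(p,*q,.03)[:2] for q in cs],np.float32); b=cv2.minAreaRect(W); print(b)
for q in [(287,86),(352,78),(364,190),(300,197)]: print(q,ray(p,*q,.03)[:2])
cv2.imwrite('pics/w2c.png',cv2.resize(im[60:215,260:400],None,fx=3.8,fy=3.8,interpolation=cv2.INTER_CUBIC))
```

```text
[([285.6, 75.9, 361.0, 196.3], 0.65)]
((0.5527080297470093, -0.06986641138792038), (0.1345255821943283, 0.08041650056838989), 19.174148559570312)
(287, 86) [ 0.50325796 -0.12702572]
(352, 78) [ 0.47873527 -0.05682952]
(364, 190) [ 0.60198935 -0.00840654]
(300, 197) [ 0.62892472 -0.08555455]
```

View pics/w2c.png

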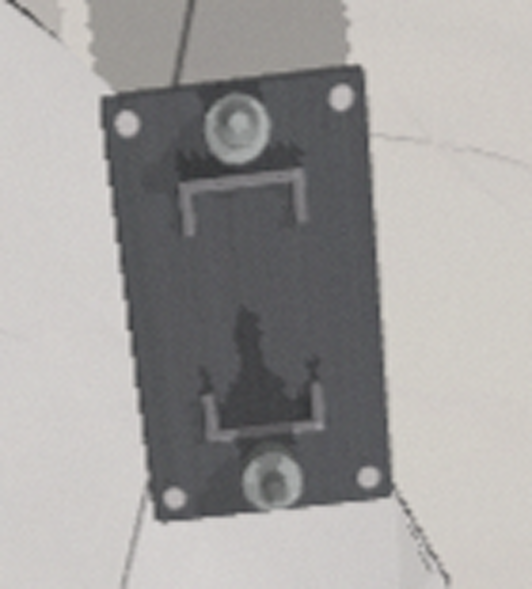

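Base centre is about (0.553, -0.070) with its long axis at 19.2°. The fitted size of 134.5 x 80.4 mm agrees with the description. The thick pin is on the robot side (about 0.504, -0.087). Now the mailer.

Emit:
play_rows:
  translation:
    - [3,7.4,0]
    - [3,7.4,0]
    - [3,7.4,0]
    - [3,7.4,0]
    - [3,7.4,0]
    - [3,7.4,0]
    - [3,7.4,0]
    - [3,7.4,0]
  roll: [0,0,0,0,0,0,0,0]

```text
clock: 4.93
tcp_pos: [0.4218, 0.1949, 0.2929]
tool_rot: [-0.112, 0.994, 0.001, 0.001]
contact_force: [0.3, 0.5, -0.1]
width: 1.0
grasp_force: 0.0
```

Run:
```python
from h import *
save('w3.png',snapshot('wrist')); print(tool()[0]); p=camera_params('wrist')
marks('wrist',dict(mailer=0,mailer_mid=.0075,covered_dish_mid=.0085))
for x in trace('mailer','wrist'):
    cs=max(cv2.findContours(x['region'].astype(np.uint8),0,1)[0],key=cv2.contourArea)[:,0]
    print(x['extent'],round(x['confidence'],2),cv2.minAreaRect(np.array([ray(p,*q,.015)[:2] for q in cs],np.float32)))
```

```text
[0.42069142 0.19693946 0.29290663]
mailer [([367.0, 154.0], 0.58, [0.3745, 0.2556])]
mailer_mid [([367.0, 155.0], 0.61, [0.3752, 0.255]), ([23.0, 241.0], 0.59, [0.6024, -0.1877])]
covered_dish_mid [([215.0, 137.0], 0.6, [0.3965, 0.0601]), ([366.0, 154.0], 0.47, [0.374, 0.2522])]
[349.0, 126.8, 386.3, 180.4] 0.94 ((0.3733367919921875, 0.25181013345718384), (0.025532983243465424, 0.06466267257928848), 77.65354919433594)
```

View pics/w3.png

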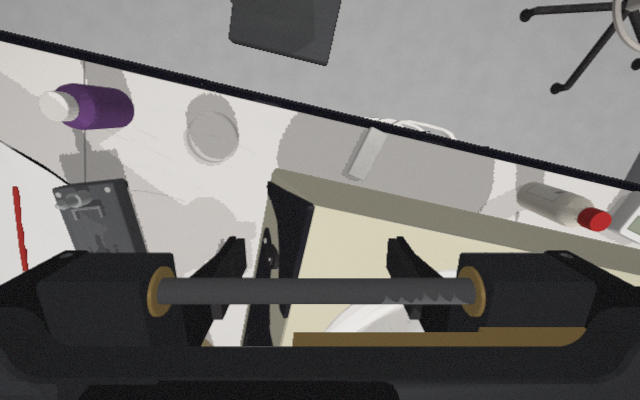

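The mailer is the pale box at (367,154). Its region back-projects to 25.5 x 64.7 mm at (0.373, 0.252) with its long axis near -12°. The bath is close behind it, so I'll keep the gripper body square to the bath and grip 10 mm nearer the robot.

Emit:
play_rows:
  translation:
    - [1.1,1.7,0]
    - [1.1,1.7,0]
    - [1.1,1.7,0]
    - [1.1,1.7,1]
    - [1.1,1.7,2]
    - [1.1,1.7,3]
    - [1.1,1.7,3.5]
    - [1.1,1.7,3.5]
  roll: [1,2.13,2.13,2.13,2.13,2.13,2.13,2.13]
  claw: 55
  squeeze: 10

```text
clock: 5.85
tcp_pos: [0.365, 0.2464, 0.1481]
tool_rot: [0.002, 1.0, -0.004, -0.003]
contact_force: [0.7, -0.2, -0.2]
width: 0.639
grasp_force: 0.0
```

Run:
```python
from h import *
save('w4.png',snapshot('wrist')); p=camera_params('wrist'); go([.363,.254,.0725],np.pi/2)
marks('wrist',dict(mailer_mid=.0075))
for x in trace('mailer','wrist')[:2]:
    cs=max(cv2.findContours(x['region'].astype(np.uint8),0,1)[0],key=cv2.contourArea)[:,0]
    print(x['extent'],round(x['confidence'],2),cv2.minAreaRect(np.array([ray(p,*q,.015)[:2] for q in cs],np.float32)))
```

```text
tcp [0.3662 0.2479 0.1506] ang 89.81 shift [0.075 0.161 1.951] roll -0.031
mailer_mid [([324.0, 226.0], 0.91, [0.3775, 0.2539])]
[305.7, 187.6, 347.2, 266.5] 0.58 ((0.37613755464553833, 0.2534157633781433), (0.025561682879924774, 0.06976217031478882), 78.04402923583984)
```

View pics/w4.png

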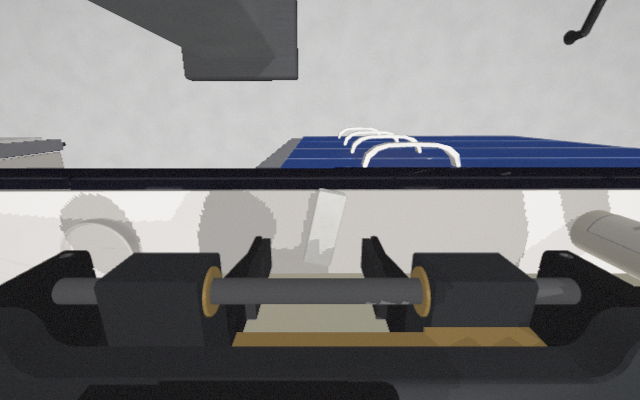

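The mailer at (325,228) lies between the fingers with its near end clear, and the bath front is below row 270. I'll descend and grip.

Emit:
play_rows:
  translation:
    - [0.05,0.16,0.5]
    - [0.05,0.16,1]
    - [0.05,0.16,1.4]
    - [0.05,0.16,1.7]
    - [0.05,0.16,1.9]
    - [0.05,0.16,1.95]
    - [0.05,0.16,1.95]
    - [0.05,0.16,1.95]
  roll: [0,0,0,0,0,0,0,0]

```text
clock: 6.67
tcp_pos: [0.3647, 0.2567, 0.0753]
tool_rot: [0.001, 1.0, 0.001, 0.001]
contact_force: [-0.1, -0.9, 0.1]
width: 0.63
grasp_force: 0.0
```

Emit:
play_rows:
  translation:
    - [0,0,0]
    - [0,0,0]
    - [0,0,0]
    - [0,0,0]
    - [0,0,0]
    - [0,0,0]
    - [0,0,0]
    - [0,0,0]
  roll: [0,0,0,0,0,0,0,0]
  claw: 15
  squeeze: 12

```text
clock: 7.33
tcp_pos: [0.3641, 0.256, 0.0744]
tool_rot: [0.001, 1.0, -0.0, -0.0]
contact_force: [-0.3, -0.4, 3.2]
width: 0.307
grasp_force: 10.5
```

Emit:
play_rows:
  translation:
    - [0,0,0]
    - [0,0,0]
    - [0,0,0]
    - [0,0,-0.3]
    - [0,0,-1]
    - [0,0,-2]
    - [0,0,-3]
    - [0,0,-3]
  roll: [0,0,0,0,0,0,0,0]

```text
clock: 8.0
tcp_pos: [0.3668, 0.2593, 0.2011]
tool_rot: [-0.0, 1.0, 0.006, 0.005]
contact_force: [0.4, 0.9, -0.6]
width: 0.276
grasp_force: 12.0
```

Run:
```python
from h import *
im=snapshot('wrist'); save('w5.png',im[180:340,200:440].repeat(3,0).repeat(3,1)); go([.363,.254,.0725],np.pi/2); s=get_state(); print(s['width'],s['grasp_force'])
p=camera_params('wrist')
z=tool()[0][2]-.0744
for x in trace('mailer','wrist')[:2]:
    cs=max(cv2.findContours(x['region'].astype(np.uint8),0,1)[0],key=cv2.contourArea)[:,0]
    print(x['extent'],round(x['confidence'],2),cv2.minAreaRect(np.array([ray(p,*q,.015+z)[:2] for q in cs],np.float32)))
```

```text
tcp [0.3654 0.258  0.1979] ang 89.96 shift [ 0.08  -0.128  3.133] roll -0.006
0.2725251152688321 11.972672492265701
[297.6, 221.4, 335.4, 323.5] 0.62 ((0.3589177131652832, 0.2577879726886749), (0.024435952305793762, 0.03705298900604248), 89.73544311523438)
```

View pics/w5.png

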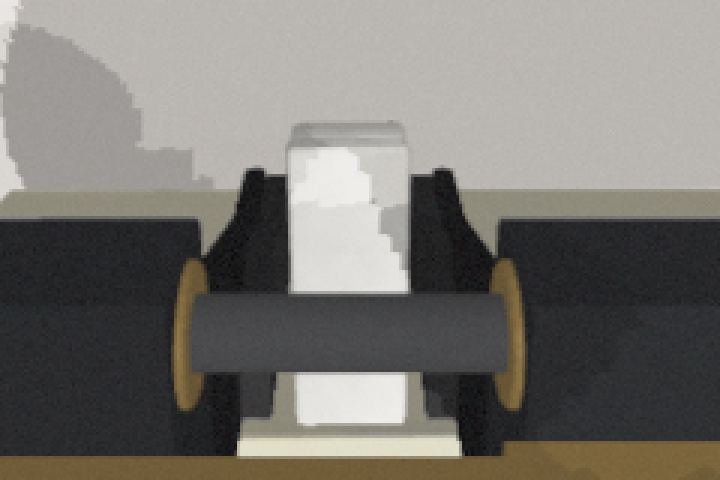

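The mailer is held square between the fingers. Its near top edge is at about row 229 and its far top edge at about row 322, from columns 296 to 336.

Run:
```python
from h import *
p=camera_params('wrist'); t,R=tool(); zt=t[2]-.0744+.015
for q in [(296.5,229.3),(336,229.3),(299,321.7),(335.5,321.7),(297,222),(335,222)]:
    X=ray(p,*q,zt-(.015 if q[1]==222 else 0)); print(q,np.round(R.T@(X-t),4))
# target: base
c=np.array([.5527,-.0699]); th=np.radians(19.17)
for g in(.010,.011,.012): # grip offset toward the robot along the mailer axis
    X=c-g*np.array([np.cos(th),np.sin(th)]); print(g); go([*X,.20],np.radians(19.17+90))
```

```text
(296.5, 229.3) [ 0.0198 -0.0116  0.0593]
(336, 229.3) [0.0198 0.0107 0.0594]
(299, 321.7) [-0.0429 -0.0112  0.0594]
(335.5, 321.7) [-0.0429  0.0117  0.0595]
(297, 222) [ 0.0185 -0.0123  0.0743]
(335, 222) [0.0185 0.0111 0.0744]
0.01
tcp [0.3643 0.2567 0.1954] ang 89.91 shift [-4.488 -8.239 -0.138] roll -3.21
0.011
tcp [0.3643 0.2567 0.1954] ang 89.91 shift [-4.464 -8.247 -0.138] roll -3.21
0.012
tcp [0.3643 0.2567 0.1954] ang 89.91 shift [-4.44  -8.255 -0.138] roll -3.21
```

Emit:
play_rows:
  translation:
    - [0,-1,-0.5]
    - [0,-2,-1]
    - [0,-3,-1]
    - [0,-4,-1]
    - [0,-5,-1]
    - [0,-6,-1]
    - [-0.7,-6.7,-1]
    - [-1.4,-7.4,-1]
  roll: [0,0,0,-1,-2,-3.2,-3.2,-3.2]

```text
clock: 8.77
tcp_pos: [0.4131, -0.0375, 0.2326]
tool_rot: [-0.167, 0.986, 0.0, -0.002]
contact_force: [1.1, 2.1, 0.1]
width: 0.27
grasp_force: 12.0
```

Run:
```python
from h import *
c=np.array([.5527,-.0699]); th=np.radians(19.17); X=c-.012*np.array([np.cos(th),np.sin(th)]); go([*X,.145],np.radians(19.17+90))
```

```text
tcp [ 0.4131 -0.0375  0.2326] ang 109.23 shift [-2.734 -1.917  2.18 ] roll 0.01
```

Emit:
play_rows:
  translation:
    - [-0.9,-0.6,0]
    - [-1.8,-1.2,0]
    - [-2.6,-1.85,0]
    - [-2.6,-1.85,0.7]
    - [-2.6,-1.85,1.4]
    - [-2.6,-1.85,2]
    - [-2.6,-1.85,2]
    - [-2.6,-1.85,2]
  roll: [0,0,0,0,0,0,0,0]

```text
clock: 9.43
tcp_pos: [0.5364, -0.0713, 0.1515]
tool_rot: [-0.166, 0.986, 0.0, -0.003]
contact_force: [0.5, -0.0, -0.3]
width: 0.275
grasp_force: 12.0
```

Run:
```python
from h import *
im=snapshot('wrist'); save('w6.png',im[150:340,180:460].repeat(2,0).repeat(2,1)); p=camera_params('wrist')
c=np.array([.5527,-.0699]); th=np.radians(19.17); X=c-.012*np.array([np.cos(th),np.sin(th)]); go([*X,.1045],np.radians(19.17+90))
```

```text
tcp [ 0.5377 -0.0711  0.1536] ang 109.16 shift [-0.067 -0.095  1.226] roll -0.002
```

View pics/w6.png

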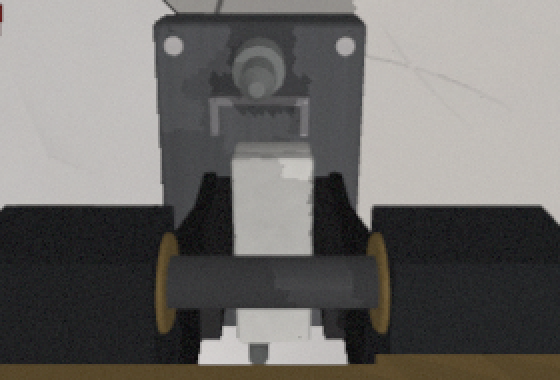

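The near stop bracket spans crop x 210–308, the pin tip is at (258,88) and the mailer's near end spans 232–313. I'll compare these in the tool frame.

Run:
```python
from h import *
p=camera_params('wrist'); t,R=tool(); zt=t[2]-.0744+.015
def f(q,z):
    X=ray(p,q[0]/2+180,q[1]/2+150,z); return np.round((R.T@(X-t))[:2]*1000,1), np.round(X,4)
print('pin',f((258,88),.072)); print('holes',f((173,46),.03),f((345,46),.03)); print('bracket',f((210,97),.036),f((308,97),.036)); print('mailer',f((232,155),zt),f((313,155),zt))
print('top edge',f((153,20),.03),f((366,20),.03))
```

```text
pin (array([34.6, -4.7]), array([ 0.5064, -0.087 ,  0.072 ]))
holes (array([ 39.6, -37.9]), array([ 0.5125, -0.12  ,  0.03  ])) (array([39.6, 27.2]), array([ 0.4911, -0.0585,  0.03  ]))
bracket (array([ 21.2, -23.8]), array([ 0.5252, -0.1007,  0.036 ])) (array([21.3, 13.2]), array([ 0.513 , -0.0657,  0.036 ]))
mailer (array([ 21. , -11.7]), array([ 0.5215, -0.0891,  0.0942])) (array([21. , 11.2]), array([ 0.514 , -0.0675,  0.0942]))
top edge (array([ 49.4, -44.9]), array([ 0.5055, -0.1298,  0.03  ])) (array([49.5, 34.7]), array([ 0.4793, -0.0547,  0.03  ]))
```

Emit:
play_rows:
  translation:
    - [-0.12,-0.12,0.4]
    - [-0.12,-0.12,0.8]
    - [-0.12,-0.12,0.8]
    - [-0.12,-0.12,0.8]
  roll: [0,0,0,0]

```text
clock: 9.82
tcp_pos: [0.5442, -0.0739, 0.1232]
tool_rot: [-0.166, 0.986, -0.0, 0.0]
contact_force: [0.7, 0.2, 0.0]
width: 0.273
grasp_force: 12.0
```

Run:
```python
from h import *
im=snapshot('wrist'); save('w7.png',cv2.resize(im[150:290,240:380],None,fx=4,fy=4,interpolation=cv2.INTER_CUBIC)); print(tool()[0])
```

```text
[ 0.54463709 -0.07383783  0.12378978]
```

View pics/w7.png

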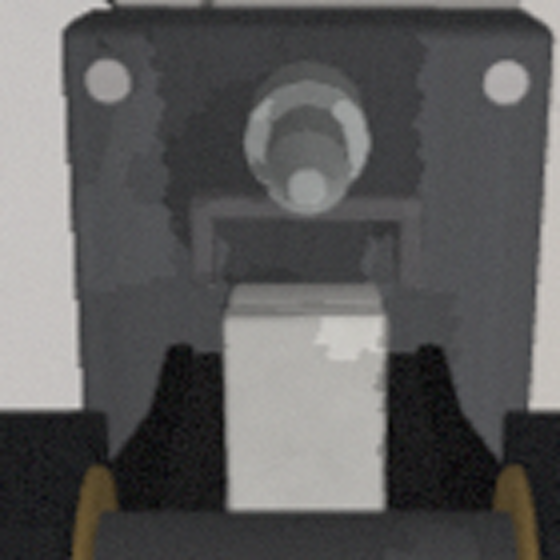

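The near bracket's inner edge is at crop row ~220, with inner sides at x 213 and 398. The mailer's near bottom edge is at row 287 (x 230–382) and its top edge at row 315 (x 224–386). I've now viewed ten pictures, so the rest goes by numbers.

Run:
```python
from h import *
p=camera_params('wrist'); t,R=tool(); zb=t[2]-.0744
def f(u,v,z):
    X=ray(p,u/4+240,v/4+150,z); return np.round((R.T@(X-t))[:2]*1000,1)
print('brk outer',f(192,200,.036),f(420,200,.036),'inner',f(213,221,.036),f(398,221,.036))
print('holes',f(107,80,.03),f(506,82,.03),'shoulder',f(308,143,.048),'tip',f(307,187,.072))
print('mailer bot',f(230,287,zb),f(382,287,zb),'top',f(224,315,zb+.015),f(386,315,zb+.015))
```

```text
brk outer [ 28.9 -18.6] [28.9 18.5] inner [ 25.3 -15.3] [25.3 15. ]
holes [ 47.5 -32.5] [47.2 32.5] shoulder [41.3  0.2] tip [41.3  0. ]
mailer bot [ 18.9 -11.8] [18.9 11.6] top [ 20.3 -11.7] [20.3 11.2]
```

Emit:
play_rows:
  translation:
    - [0.065,0,0]
    - [0.065,0,0.1]
    - [0.065,0,0.25]
    - [0.065,0,0.4]
    - [0.065,0,0.46]
    - [0.065,0,0.48]
    - [0.065,0,0.48]
    - [0.065,0,0.48]
  roll: [0,0,0,0,0,0,0,0]

```text
clock: 10.53
tcp_pos: [0.5418, -0.0747, 0.1046]
tool_rot: [-0.167, 0.986, -0.0, 0.0]
contact_force: [-3.5, 1.8, 10.8]
width: 0.273
grasp_force: 13.6
```

Emit:
play_rows:
  translation:
    - [0,0,-0.03]
    - [0,0,-0.03]
    - [0,0,-0.03]
    - [0,0,-0.03]
    - [0,0,-0.03]
    - [0,0,-0.03]
  roll: [0,0,0,0,0,0]
  claw: 45

```text
clock: 11.03
tcp_pos: [0.5413, -0.0749, 0.1039]
tool_rot: [-0.166, 0.986, 0.0, -0.0]
contact_force: [0.3, -0.2, 0.0]
width: 0.512
grasp_force: 0.0
```

Emit:
play_rows:
  translation:
    - [0,0,-0.3]
    - [0,0,-1]
    - [0,0,-2]
    - [0,0,-3]
    - [0,0,-4]
    - [0,0,-4.6]
    - [-1,0,-4.6]
    - [-1.5,0,-4.6]
  roll: [0,0,0,0,0,0,0,0]

```text
clock: 11.7
tcp_pos: [0.6005, -0.0548, 0.2915]
tool_rot: [-0.166, 0.986, -0.0, 0.004]
contact_force: [1.0, -0.3, -0.6]
width: 0.517
grasp_force: 0.0
```

Run:
```python
from h import *
snapshot('wrist'); snapshot('wrist'); snapshot('wrist'); p=camera_params('wrist'); im=snapshot('wrist'); save('w8.png',im); print(tool()[0])
marks('wrist',dict(thick_pin=.072,thin_pin=.072,nest=.03,mailer_mid=.0375,clamp_base=0))
for n,z in(('mailer',.045),('clamp_base',.03)):
  for x in trace(n,'wrist')[:2]:
    cs=max(cv2.findContours(x['region'].astype(np.uint8),0,1)[0],key=cv2.contourArea)[:,0]
    print(n,x['extent'],round(x['confidence'],2),cv2.minAreaRect(np.array([ray(p,*q,z)[:2] for q in cs],np.float32)))
```

```text
[ 0.59776798 -0.05510634  0.28722142]
thick_pin [([317.0, 95.0], 0.74, [0.5025, -0.0872]), ([316.0, 145.0], 0.73, [0.5491, -0.0722])]
thin_pin [([315.0, 197.0], 0.59, [0.6032, -0.0552])]
nest [([316.0, 146.0], 0.63, [0.5535, -0.0703])]
mailer_mid [([319.0, 142.0], 0.85, [0.5478, -0.069])]
clamp_base [([316.0, 143.0], 0.84, [0.5536, -0.0714])]
mailer [305.6, 115.6, 325.8, 176.6] 0.91 ((0.5538992285728455, -0.07219552993774414), (0.06525317579507828, 0.02341943420469761), 19.71121597290039)
mailer [434.7, 15.4, 499.4, 82.3] 0.62 ((0.40860623121261597, 0.0422857329249382), (0.05846116691827774, 0.06195357069373131), 29.452054977416992)
clamp_base [280.7, 85.6, 349.8, 199.4] 0.96 ((0.5540842413902283, -0.07177907228469849), (0.1344320923089981, 0.0801660493016243), 19.018421173095703)
```

The mailer sits in the nest: its centre is (0.5539, -0.0722) against the base's (0.5541, -0.0718), and the axes are within 1°. Now the cover.

Emit:
play_rows:
  translation:
    - [1,0.1,0]
    - [2,0.3,0]
    - [3,0.4,0]
    - [4,0.5,0]
    - [5,0.6,0]
    - [5.4,0.7,0]
    - [5.4,0.7,0]
    - [5.4,0.7,0]
  roll: [0,0,0,0.7,1.7,2.7,2.7,2.7]
  claw: 60

```text
clock: 12.92
tcp_pos: [0.3844, -0.0998, 0.2891]
tool_rot: [-0.026, 1.0, 0.0, 0.001]
contact_force: [0.4, 0.7, 0.1]
width: 0.687
grasp_force: 0.0
```

Run:
```python
from h import *
go([.385,-.31,.25],np.radians(93))
```

```text
tcp [ 0.3844 -0.0998  0.2891] ang 93.0 shift [ 0.263 -5.249  0.978] roll 0.0
```

Emit:
play_rows:
  translation:
    - [0.2,-1,0]
    - [0.25,-2,0]
    - [0.25,-3,0]
    - [0.25,-4,0.3]
    - [0.25,-5,0.6]
    - [0.25,-5.25,1]
    - [0.25,-5.25,1]
    - [0.25,-5.25,1]
  roll: [0,0,0,0,0,0,0,0]

```text
clock: 13.58
tcp_pos: [0.3861, -0.3106, 0.2468]
tool_rot: [-0.025, 1.0, 0.001, -0.001]
contact_force: [-0.7, -0.2, 1.0]
width: 0.694
grasp_force: 0.0
```

Run:
```python
from h import *
snapshot('wrist'); snapshot('wrist'); p=camera_params('wrist'); im=snapshot('wrist'); save('w9.png',im); print(tool()[0])
marks('wrist',dict(cover=0,cover_grip=.045,cover_round_hole=0.006,cover_slot=.006))
for x in trace('cover','wrist')[:2]:
    cs=max(cv2.findContours(x['region'].astype(np.uint8),0,1)[0],key=cv2.contourArea)[:,0]
    print(x['extent'],round(x['confidence'],2),cv2.minAreaRect(np.array([ray(p,*q,.006)[:2] for q in cs],np.float32)))
# rib: dark pixels near
g=cv2.cvtColor(im,cv2.COLOR_RGB2GRAY)
x=trace('cover','wrist')[0]['region']; m=((g<60)&x).astype(np.uint8); ys,xs=np.nonzero(m); print(xs.min(),xs.max(),ys.min(),ys.max(),m.sum())
for c in cv2.findContours(m,0,1)[0]:
    if cv2.contourArea(c)>30: print(cv2.minAreaRect(np.array([ray(p,*q,.056)[:2] for q in c[:,0]],np.float32)))
```

```text
[ 0.38656896 -0.30932249  0.24904973]
cover [([307.0, 172.0], 0.93, [0.3721, -0.3214])]
cover_grip []
cover_round_hole [([24.0, 253.0], 0.74, [0.4957, -0.6803]), ([352.0, 171.0], 0.67, [0.3661, -0.2697])]
cover_slot [([264.0, 169.0], 0.74, [0.3691, -0.3715])]
[0.0, 182.6, 45.8, 270.5] 0.94 ((0.4686024487018585, -0.6729070544242859), (0.057442497462034225, 0.11894695460796356), 75.18487548828125)
[250.0, 144.9, 362.9, 202.1] 0.9 ((0.3729134798049927, -0.32053565979003906), (0.07027143985033035, 0.13131900131702423), 3.097318410873413)
0 46 186 259 344
((0.4223332405090332, -0.6359661817550659), (0.009910687804222107, 0.012828020378947258), 16.84913444519043)
((0.43004629015922546, -0.616888165473938), (0.08216963708400726, 0.004021835513412952), 21.657737731933594)
```

Run:
```python
from h import *
p=camera_params('wrist'); im=snapshot('wrist'); g=cv2.cvtColor(im,cv2.COLOR_RGB2GRAY)
T=[x for x in trace('cover','wrist') if x['extent'][0]>150][0]['region']
for nm,f in(('near',np.argmax),):
  pass
def fit(P):
    P=np.array(P,np.float32); vx,vy,x0,y0=cv2.fitLine(P,cv2.DIST_HUBER,0,.001,.001).ravel(); return np.degrees(np.arctan2(vy,vx))%180,x0,y0
cols=range(258,356)
near=[ray(p,c,np.nonzero(T[:,c])[0].min()-.5,.006)[:2] for c in cols]
far=[ray(p,c,np.nonzero(T[:,c])[0].max()+.5,.006)[:2] for c in list(range(258,285))+list(range(325,356))]
print('near',fit(near),'far',fit(far))
rows=range(158,180)
print('left',fit([ray(p,np.nonzero(T[r])[0].min()-.5,r,.006)[:2] for r in rows]),'right',fit([ray(p,np.nonzero(T[r])[0].max()+.5,r,.006)[:2] for r in rows]))
sub=g[140:215,245:370]; m=((g<70)&T).astype(np.uint8); 
for c in cv2.findContours(m,0,1)[0]:
    if cv2.contourArea(c)>40:
        print('rib',cv2.boundingRect(c)); q=c[:,0]
        print(cv2.minAreaRect(np.array([ray(p,*a,.056)[:2] for a in q],np.float32)))
for r in range(150,206,5): print(r,g[r,285:335:3])
```

```text
near (np.float32(94.698616), np.float32(0.3387794), np.float32(-0.31470773)) far (np.float32(92.85146), np.float32(0.39944655), np.float32(-0.3400817))
left (np.float32(177.60352), np.float32(0.36655328), np.float32(-0.38609844)) right (np.float32(5.7580113), np.float32(0.35863376), np.float32(-0.25735208))
rib (300, 151, 14, 53)
((0.3657076358795166, -0.32070648670196533), (0.053167928010225296, 0.013122637756168842), 2.864957094192505)
150 [186 156 142 139 139 141 141 120 120 187 189 187 187 191 184 191 191]
155 [183 173 152 139 140 118  25  29  31  26 185 185 184 199 192 183 185]
160 [182 182 165 118 116  40  44  39  37  36 183 183 182 184 185 186 184]
165 [166 163 164 118 116  33  36  42  38  41 183 182 184 182 182 182 181]
170 [163 160 161 159 117  37  45  40  39  39 185 184 184 184 184 186 184]
175 [163 164 160 164 116  52  39  37  37  35 183 184 183 183 183 184 183]
180 [164 165 164 165 165  52  38  40  40  40 186 187 184 185 185 184 186]
185 [161 165 163 161 164  87  45  46  43  38 185 185 184 186 183 185 186]
190 [166 171 182 166 168  89  33  42  35  32 187 189 189 202 200 190 190]
195 [166 165 168 165 165  87  35  37  33  39 186 187 187 187 188 185 188]
200 [202 176 200 196 199 133  36  36  40  27 222 220 218 220 220 221 200]
205 [196 199 200 195 199 200 191 188 187 207 221 221 212 201 202 200 202]
```

Run:
```python
from h import *
go([.368,-.3207,.096],np.radians(92.9))
```

```text
tcp [ 0.3857 -0.3095  0.2486] ang 92.97 shift [ 0.46  -0.256  3.816] roll 0.011
```

Emit:
play_rows:
  translation:
    - [0.46,-0.26,0]
    - [0.46,-0.26,0.8]
    - [0.46,-0.26,1.6]
    - [0.46,-0.26,2.4]
    - [0.46,-0.26,3.1]
    - [0.46,-0.26,3.6]
    - [0.46,-0.26,3.8]
    - [0.46,-0.26,3.8]
  roll: [0,0,0,0,0,0,0,0]

```text
clock: 14.8
tcp_pos: [0.367, -0.3207, 0.0946]
tool_rot: [-0.026, 1.0, 0.001, -0.002]
contact_force: [-0.1, 0.3, -0.1]
width: 0.687
grasp_force: 0.0
```

Emit:
play_rows:
  translation:
    - [0,0,0]
    - [0,0,0]
    - [0,0,0]
    - [0,0,0]
    - [0,0,0]
    - [0,0,0]
    - [0,0,0]
    - [0,0,0]
  roll: [0,0,0,0,0,0,0,0]
  claw: 5
  squeeze: 30

```text
clock: 15.47
tcp_pos: [0.3677, -0.321, 0.0964]
tool_rot: [-0.025, 1.0, 0.0, 0.0]
contact_force: [0.1, 3.5, 1.6]
width: 0.167
grasp_force: 1.5
```

Emit:
play_rows:
  translation:
    - [0,0,0]
    - [0,0,0]
    - [0,0,0]
    - [0,0,0]
  roll: [0,0,0,0]

```text
clock: 15.8
tcp_pos: [0.3677, -0.321, 0.0964]
tool_rot: [-0.026, 1.0, 0.0, -0.0]
contact_force: [-0.8, 2.7, 4.6]
width: 0.161
grasp_force: 30.0
```

Emit:
play_rows:
  translation:
    - [0,0,-0.1]
    - [0,0,-0.3]
    - [0,0,-0.8]
    - [0,0,-1.6]
    - [0,0,-2.4]
    - [0,0,-3.2]
    - [0,0,-4]
    - [0,0,-4]
  roll: [0,0,0,0,0,0,0,0]

```text
clock: 16.47
tcp_pos: [0.3702, -0.3229, 0.2634]
tool_rot: [-0.026, 1.0, -0.004, 0.006]
contact_force: [1.9, -1.1, -2.2]
width: 0.155
grasp_force: 30.0
```

Run:
```python
from h import *
go([.385,-.07,.25]); print(get_state()['contact_force'],get_state()['torque'],get_state()['width'])
```

```text
tcp [ 0.3702 -0.3229  0.2634] ang 93.0 shift [-0.696  6.296  0.291] roll 0
[ 1.87561923 -1.11076743 -2.21428045] [-0.14901374 -0.20379255 -0.0450517 ] 0.15547147892108729
```

Emit:
play_rows:
  translation:
    - [0,0.6,0]
    - [0,1.4,0]
    - [0,2.3,0]
    - [0,3.2,0]
    - [-0.2,4.1,0]
    - [-0.3,5,0]
    - [-0.3,5.8,0]
    - [-0.3,6.3,0]
  roll: [0,0,0,0,0,0,0,0]

```text
clock: 17.13
tcp_pos: [0.366, -0.0668, 0.256]
tool_rot: [-0.026, 1.0, 0.0, -0.0]
contact_force: [0.1, 0.2, -3.0]
width: 0.157
grasp_force: 30.0
```

Emit:
play_rows:
  translation:
    - [0,0,0]
    - [0,0,0]
    - [0,0,0]
    - [0,0,0]
    - [0,0,0]
    - [0,0,0]
    - [0,0,0]
    - [0,0,0]
  roll: [-0.6,-1.6,-2.7,-3.8,-4.9,-6,-7.1,-8.2]

```text
clock: 17.8
tcp_pos: [0.3662, -0.0689, 0.2559]
tool_rot: [-0.442, 0.897, 0.0, -0.0]
contact_force: [-0.5, 0.8, -2.2]
width: 0.158
grasp_force: 30.0
```

Emit:
play_rows:
  translation:
    - [0,0,0]
    - [0,0,0]
    - [0,0,0]
    - [0,0,0]
    - [0,0,0]
    - [0,0,0]
    - [0,0,0]
    - [0,0,0]
  roll: [-1.1,-2.2,-3.3,-4.4,-5.5,-6.6,-7.7,-8.6]

```text
clock: 18.47
tcp_pos: [0.3662, -0.069, 0.2559]
tool_rot: [0.788, -0.616, -0.0, 0.0]
contact_force: [-0.3, 0.3, -2.3]
width: 0.16
grasp_force: 30.0
```

Emit:
play_rows:
  translation:
    - [0,0,0]
    - [0,0,0]
    - [0,0,0]
  roll: [-0.6,-0.9,-0.9]

```text
clock: 18.72
tcp_pos: [0.3663, -0.0689, 0.2559]
tool_rot: [0.815, -0.58, -0.0, 0.0]
contact_force: [-1.0, -0.4, -3.4]
width: 0.162
grasp_force: 30.0
```

Run:
```python
from h import *
go([.5541,-.0718,.20],np.radians(199.1)); s=get_state(); print(s['joints'],s['width'],s['grasp_force'],s['contact_force'])
```

```text
tcp [ 0.3663 -0.0689  0.2559] ang -160.87 shift [ 1.606 -4.414  1.393] roll 0.005
[ 2.56777594e-01 -2.63343206e-02 -6.10403575e-01 -4.37222743e-04
 -9.87532740e-01  7.73165821e-02] 0.16220863277014164 29.995688404887915 [-0.98127345 -0.38895064 -3.38762324]
```

Emit:
play_rows:
  translation:
    - [0.2,-0.6,0]
    - [0.4,-1.4,0]
    - [0.8,-2.3,0]
    - [1.1,-3.2,0]
    - [1.4,-4,0.2]
    - [1.6,-4.4,0.6]
    - [1.6,-4.4,0.9]
    - [1.6,-4.4,0.9]
  roll: [0,0,0,0,0,0,0,0]

```text
clock: 19.38
tcp_pos: [0.553, -0.0718, 0.2161]
tool_rot: [0.814, -0.581, -0.004, 0.002]
contact_force: [-2.3, -0.3, -4.4]
width: 0.157
grasp_force: 30.0
```

Run:
```python
from h import *
snapshot('wrist');snapshot('wrist');snapshot('wrist')
p=camera_params('wrist'); im=snapshot('wrist'); save('w10.png',im); t,R=tool(); go([.5541,-.0718,.20],np.radians(199.1))
zb=t[2]-.0964
for n,z in dict(thick_pin=.072,thin_pin=.072,cover_round_hole=zb+.006,cover_slot=zb+.006,cover_grip=zb+.045,cover=zb).items():
    for m in mark_of(n,'wrist')[:2]:
        X=ray(p,*m['at'],z); print(n,np.round(m['at'],1),round(m['confidence'],2),np.round(X,4),'tool',np.round((R.T@(X-t))*1000,1))
for n in('clamp_base','cover'):
    for x in trace(n,'wrist')[:2]: print(n,x['extent'],round(x['confidence'],2))
s=get_state(); print(s['contact_force'],s['torque'])
```

```text
tcp [ 0.554  -0.0716  0.2212] ang -160.87 shift [0.004 0.    0.531] roll 0.004
thick_pin [315.6 240. ] 0.42 [ 0.5443 -0.0463  0.072 ] tool [-27.2   1.1 149.2]
cover_round_hole [390.1 241.5] 0.9 [ 0.5042 -0.0871  0.1308] tool [-1.8 52.3 90.3]
cover_round_hole [315.8 192. ] 0.21 [ 0.564  -0.1036  0.1308] tool [33.4  1.2 90.4]
cover_slot [244.  238.1] 0.89 [ 0.5998 -0.0567  0.1308] tool [  0.8 -48.   90.5]
cover_grip [316.  268.9] 0.64 [ 0.5528 -0.0715  0.1698] tool [-0.6  1.2 51.4]
cover [316.4 239.8] 0.88 [ 0.5516 -0.0692  0.1248] tool [-3.2  1.6 96.4]
cover [314.4 201.4] 0.5 [ 0.5622 -0.0955  0.1248] tool [25.2  0.2 96.4]
clamp_base [246.9, 156.1, 382.1, 198.0] 0.68
cover [215.3, 198.4, 414.7, 323.1] 0.84
[ 0.35246634  0.5485815  -3.01642465] [ 5.29905332e-02  1.37371095e-01 -1.38048472e-05]
```

```bash
cat > edges.py <<'E'
from h import *
def run():
    p=camera_params('wrist'); im=snapshot('wrist'); t,R=tool(); zb=t[2]-.0964
    T={}
    for n in('clamp_base','cover'):
        r=[x for x in trace(n,'wrist') if x['extent'][2]-x['extent'][0]<260]; T[n]=r[0]['region']; print(n,r[0]['extent'])
    f=lambda u,v,z:(R.T@(ray(p,u,v,z)-t))[:2]*1000
    g=cv2.GaussianBlur(cv2.cvtColor(im,cv2.COLOR_RGB2GRAY),(3,3),0).astype(float)
    def line(P,vert):
        P=np.array(P,np.float32); vx,vy,x0,y0=cv2.fitLine(P,cv2.DIST_HUBER,0,.1,.01).ravel()
        return (np.degrees(np.arctan(vx/vy)), x0-y0*vx/vy) if not vert else (np.degrees(np.arctan(vy/vx)), y0-x0*vy/vx)
    for n,z in(('cover',zb),('clamp_base',0.),('clamp_base',.03)):
        m=T[n]; u=np.nonzero(m.any(0))[0]; w=u[-1]-u[0]
        cols=range(u[0]+w//10,u[-1]-w//10)
        top=[f(c,np.nonzero(m[:,c])[0].min()-.5,z) for c in cols]
        print(n,z,'near edge: angle,x at y=0',np.round(line(top,0),2))
        r0=int(np.median([np.nonzero(m[:,c])[0].min() for c in cols]))
        rows=range(r0+6,r0+ (40 if n=='cover' else 25))
        for side,k in(('L',0),('R',-1)):
            P=[]
            for r in rows:
                q=np.nonzero(m[r])[0]
                if len(q): P.append(f(q[k]+(-.5 if k==0 else .5),r,z+(.006 if n=='cover' else 0)))
            print('  ',side,np.round(line(P,1),2), np.round(np.median(P,0),1))
    return p,im,t,R,zb,f,g
E
python3 - <<'E'
from edges import *
p,im,t,R,zb,f,g=run()
import sys
print(t)
for r in range(150,204,4): print(r,g[r,236:400:6].astype(int))
print('hole R');
for r in range(228,256,3): print(r,g[r,374:408:2].astype(int))
print('slot L')
for r in range(226,252,3): print(r,g[r,228:262:2].astype(int))
E
```

```text
clamp_base [245.7, 156.1, 380.3, 197.0]
cover [215.8, 198.2, 412.0, 320.7]
cover 0.12415082749372415 near edge: angle,x at y=0 [ 0.03 28.44]
   L [ -0.31 -64.6 ] [ 14.  -64.7]
   R [-0.43 65.92] [14.1 65.8]
clamp_base 0.0 near edge: angle,x at y=0 [ 0.19 39.18]
   L [ -0.26 -74.26] [ 22.4 -74.3]
   R [ 0.41 73.12] [22.5 73.3]
clamp_base 0.03 near edge: angle,x at y=0 [ 0.19 43.27]
   L [ -0.26 -67.06] [ 28.1 -67.2]
   R [ 0.41 66.14] [28.1 66.3]
[ 0.55409468 -0.0715733   0.22055083]
150 [200 145 190 212 212 211 211 212 214 215 216 217 216 214 215 216 217 217
 217 216 216 216 217 218 218 219 220 206]
154 [210 210 193 140 201 211 212 214 214 216 217 216 215 213 214 216 215 216
 217 216 217 217 217 218 219 219 164 172]
158 [210 211 207 123 148  67  53  53  52  52  54  67  65  66  66  65  66  68
  67  66  67  68  66  67 175 176 154 155]
162 [209 211 135  80  80  80  78  78  78  79  78  77  78  77  77  77  76  76
  78  78  78  84  85  85  85 154 155 154]
166 [211 211 148 153 100  80  79  79  78  79  77  78  78  77  76  76  77  77
  76  76  80  87  86 180  66 154 154 155]
170 [211 210 152 
[... 1739 characters left out ...]
31 28 30 29 31 29 30 30 29]
slot L
226 [168 168 169 168 168 169 169 169 169 169 169 170 170 171 170 170 170]
229 [164 163 163 163 164 164 165 164 164 165 164 165 165 165 164 165 165]
232 [163 161 161 161 161 160 161 161 162 161 162 163 163 163 163 163 163]
235 [153 127 118 185 193 193 193 191 176 164 192 171 161 163 162 162 162]
238 [157 125 110 200 198 190 176 186 201 206 207 181 156 161 164 164 163]
241 [161 129 100 136 173 200 206 206 206 207 208 189 166 166 166 166 166]
244 [159 132  97 142 171 172 172 171 173 172 172 161 161 162 161 163 162]
247 [165 143 104  93  94  95  96  96  96  98  99 119 152 160 167 167 166]
250 [165 158 154 155 157 158 159 160 161 162 163 164 166 166 165 166 166]
```

Cover and base agree to about 1 mm in this view: cover centre in the tool frame is (-1.6, +0.6..1.6) and base centre is (-0.8, -0.5) mm. I'll shift, lower to just above the pins and measure again.

Emit:
play_rows:
  translation:
    - [0.02,-0.03,0.2]
    - [0.02,-0.03,0.5]
    - [0.02,-0.03,0.8]
    - [0.02,-0.03,1]
    - [0.02,-0.03,1.02]
    - [0.02,-0.03,1.02]
    - [0.02,-0.03,1.02]
  roll: [0,0,0,0,0,0,0]

```text
clock: 20.72
tcp_pos: [0.556, -0.072, 0.1798]
tool_rot: [0.815, -0.58, 0.0, -0.0]
contact_force: [-0.2, -0.4, -4.0]
width: 0.158
grasp_force: 30.0
```

Run:
```python
from edges import *
np.set_printoptions(linewidth=200)
p=camera_params('wrist');t,R=tool();print('old holes scale check')
p,im,t,R,zb,f,g=run(); print(t,zb,get_state()['contact_force']); save('w11.png',im)
for n,z in dict(cover_round_hole=zb+.006,cover_slot=zb+.006,thick_pin=.072,thin_pin=.072).items():
    for m in mark_of(n,'wrist')[:2]: print(n,np.round(m['at'],1),round(m['confidence'],2),f(*m['at'],z))
print('pred pin px',[proj(p,t+R@np.array([-.0008+.0008*-1,s*.052+.0006,t[2]-.072])).round(1) for s in(1,-1)])
print('hole R');
for r in range(226,254,2): print(r,g[r,372:412:2].astype(int))
print('slot L')
for r in range(226,254,2): print(r,g[r,222:262:2].astype(int))
print('f hole',f(393,240,zb+.006),f(240,241,zb+.006))
```

```text
old holes scale check
clamp_base [236.7, 162.3, 395.2, 245.8]
cover [217.0, 199.2, 412.0, 317.7]
cover 0.08367922972190227 near edge: angle,x at y=0 [ 0.5  28.21]
   L [  0.19 -64.42] [ 13.4 -64.4]
   R [-1.7  66.08] [13.5 65.7]
clamp_base 0.0 near edge: angle,x at y=0 [-0.55 37.88]
   L [ -1.96 -72.11] [ 23.3 -72.9]
   R [-0.26 76.94] [23.4 76.9]
clamp_base 0.03 near edge: angle,x at y=0 [-0.55 42.72]
   L [ -1.96 -63.81] [ 29.8 -64.8]
   R [-0.26 68.6 ] [29.8 68.5]
[ 0.55609605 -0.07196453  0.18007923] 0.08367922972190227 [-1.26332168 -0.07699018 -2.563018  ]
cover_round_hole [389.6 239.8] 0.71 [-0.63805635 51.68820255]
cover_slot [239.8 235. ] 0.9 [  2.87464352 -51.02159391]
thick_pin [384.2 231.3] 0.64 [-1.69444781 52.05075265]
thick_pin [390.1 239.8] 0.42 [-8.59862728 56.98158547]
thin_pin [246.9 231.1] 0.56 [ -1.59307216 -50.46112598]
pred pin px [array([384.9, 231.1]), array([245.6, 231.1])]
hole R
226 [124 123 124 124 124 124 123 124 123 124 124 123 123 123 123 124 124 124 124 123]
228 [121 121 121 121 122 121 121 120 121 120 120 120 121 121 121 122 122 121 121 121]
230 [124 
[... 1594 characters left out ...]
 144  86  88 134 155 157 158 158 159]
240 [166 158 159 155 122 107 186 198 199 199 200 146  87  87 133 154 158 159 160 160]
242 [170 159 159 156 127 101 169 199 200 199 200 149  91  89 124 157 159 159 160 159]
244 [174 155 156 155 128  94 146 179 180 178 180 140  88  87 112 153 155 156 156 157]
246 [177 159 158 158 134  93  87  93  93  91  92  87  82  83 108 158 160 160 160 160]
248 [178 160 160 160 142 112 109 112 114 115 118 120 122 124 137 148 151 161 162 162]
250 [184 160 158 158 153 147 148 149 151 153 156 156 158 158 160 153 155 160 160 161]
252 [125 110 109 109 109 109 110 110 110 109 109 109 110 109 111 111 110 110 111 111]
f hole [-0.78636627 54.03768079] [ -1.59601845 -51.22608093]
```

Hole centres (tool frame) average (-1.35, +1.0) mm and the pins average (-1.6, +0.8), so they agree within 0.5 mm. I'll lower gently, watching the force.

Emit:
play_rows:
  translation:
    - [0,0,0.1]
    - [0,0,0.2]
    - [0,0,0.3]
    - [0,0,0.4]
    - [0,0,0.45]
    - [0,0,0.45]
  roll: [0,0,0,0,0,0]

```text
clock: 21.57
tcp_pos: [0.5551, -0.072, 0.1605]
tool_rot: [0.815, -0.58, -0.001, 0.001]
contact_force: [0.5, 0.4, -3.2]
width: 0.159
grasp_force: 30.0
```

Emit:
play_rows:
  translation:
    - [0,0,0.08]
    - [0,0,0.16]
    - [0,0,0.24]
    - [0,0,0.3]
    - [0,0,0.34]
    - [0,0,0.34]
  roll: [0,0,0,0,0,0]

```text
clock: 22.07
tcp_pos: [0.5553, -0.072, 0.1473]
tool_rot: [0.815, -0.58, -0.0, 0.0]
contact_force: [-0.7, -0.8, -3.6]
width: 0.16
grasp_force: 30.0
```

Emit:
play_rows:
  translation:
    - [0,0,0.02]
    - [0,0,0.04]
    - [0,0,0.055]
    - [0,0,0.055]
    - [0,0,0.055]
  roll: [0,0,0,0,0]

```text
clock: 22.48
tcp_pos: [0.5555, -0.072, 0.1457]
tool_rot: [0.815, -0.58, 0.0, -0.0]
contact_force: [0.4, 0.3, -2.8]
width: 0.161
grasp_force: 30.0
```

Emit:
play_rows:
  translation:
    - [0,0,0.01]
    - [0,0,0.02]
    - [0,0,0.03]
    - [0,0,0.03]
    - [0,0,0.03]
  roll: [0,0,0,0,0]

```text
clock: 22.9
tcp_pos: [0.5556, -0.072, 0.1445]
tool_rot: [0.815, -0.58, 0.0, -0.0]
contact_force: [-0.2, 1.0, -2.9]
width: 0.155
grasp_force: 30.0
```

Emit:
play_rows:
  translation:
    - [0,0,0.01]
    - [0,0,0.02]
    - [0,0,0.03]
    - [0,0,0.03]
    - [0,0,0.03]
  roll: [0,0,0,0,0]

```text
clock: 23.32
tcp_pos: [0.5556, -0.072, 0.1444]
tool_rot: [0.815, -0.58, 0.0, -0.0]
contact_force: [-2.0, 0.0, 5.7]
width: 0.157
grasp_force: 30.0
```

Contact came at TCP 0.1444, which puts the underside at 48.0 mm, so the cover is on the shoulders. Releasing gently.

Emit:
play_rows:
  translation:
    - [0,0,0]
    - [0,0,0]
    - [0,0,0]
    - [0,0,0]
    - [0,0,0]
    - [0,0,0]
  roll: [0,0,0,0,0,0]
  claw: 32

```text
clock: 23.82
tcp_pos: [0.5556, -0.072, 0.1431]
tool_rot: [0.815, -0.58, -0.0, 0.0]
contact_force: [0.2, -0.1, 0.3]
width: 0.361
grasp_force: 0.0
```

Emit:
play_rows:
  translation:
    - [0,0,-0.2]
    - [0,0,-0.6]
    - [0,0,-1.2]
    - [0,0,-2]
    - [0,0,-2.8]
    - [0,0,-3]
    - [0,0,-3]
    - [0,0,-3]
  roll: [0,0,0,0,0,0,0,0]

```text
clock: 24.48
tcp_pos: [0.5552, -0.0719, 0.2634]
tool_rot: [0.815, -0.58, 0.0, -0.0]
contact_force: [0.1, 0.0, -0.7]
width: 0.37
grasp_force: 0.0
```

Run:
```python
from h import *
snapshot('wrist'); snapshot('wrist'); p=camera_params('wrist'); im=snapshot('wrist'); save('w12.png',im); t,R=tool(); print(t,get_state()['contact_force'])
for n,z in dict(cover_round_hole=.054,cover_slot=.054,thick_pin=.072,thin_pin=.072,cover=.048).items():
    for m in mark_of(n,'wrist')[:1]: print(n,np.round(m['at'],1),round(m['confidence'],2),np.round(ray(p,*m['at'],z),4))
x=[x for x in trace('cover','wrist')][0]; m=x['region']; print(x['extent'],x['confidence'])
u=np.nonzero(m.any(0))[0]; cols=range(u[0]+15,u[-1]-15)
P=np.array([R.T@(ray(p,c,np.nonzero(m[:,c])[0].min()-.5,.048)-t)*1000 for c in cols])
print('near edge x: first/last',np.median(P[:15],0),np.median(P[-15:],0),'ends',(R.T@(ray(p,u[0],225,.054)-t)*1000),(R.T@(ray(p,u[-1],225,.054)-t)*1000))
```

```text
[ 0.55468747 -0.07201591  0.26148781] [0.76649297 1.03929393 0.07100971]
cover_round_hole [363.2 197.2] 0.81 [ 0.5036 -0.0855  0.054 ]
cover_slot [267.9 192.4] 0.89 [ 0.6021 -0.0571  0.054 ]
thick_pin [367.5 201.7] 0.64 [ 0.5023 -0.0863  0.072 ]
thin_pin [263.8 198.5] 0.57 [ 0.603  -0.0551  0.072 ]
[251.2, 168.6, 374.9, 233.9] 0.69
near edge x: first/last [ 28.51853928 -43.6203122  213.30820987] [ 28.50537049  41.50881557 213.60361789] ends [-35.76495158 -69.89221679 207.28382999] [-35.90506702  68.86124708 207.76544461]
```

The holes coincide with the pins within 2 mm, the edge is parallel and level, and the tool is clear. Handing in.

```bash
python3 -c "
from rig import hand_in; print(hand_in())"
```

```text
the job is handed in; nothing more can be done
None
```

The mailer lies flat in the nest and the cover is fully home on both pin shoulders, with the gripper clear; I handed the job in about 25 s into the 72 s limit, but the hand-in returned no verdict.

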